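Set the photometer's sprung shutter to half aperture

ROBOT

A 6-joint arm with a two-finger parallel gripper is mounted at the origin on a cart in front of the work surface, level with it; the furniture and walls round the work are solid. World frame = base frame: x ahead of the robot, y to its left, z up, the work surface at z = 0. Lengths are in m, angles in rad, forces in N, time in s.
With the tool pointing down it reaches from about 0.3 to 0.825 m from the base axis. Payload 5.4 kg.
Tool frame: the origin (TCP) lies at the very end of the fingers, on their centre line; the grasp point (between the pads) lies 19 mm behind it; z points along the fingers, y is the direction in which the jaws open and shut (so a half turn about z gives the same grasp; the last joint's range is limited). The gripper opens to 92 mm and grips with 3 to 60 N. Pads are 20 mm wide; open, the fingers measure 128 mm over their backs; the gripper's body (75 mm by 189 mm) begins 69 mm behind the grasp point.
Start: joints at [-1.381, 0.158, 1.597, -0, 1.386, -0.21], TCP at [0.224, -0.53, 0.215] pointing down, gripper open.
Joint ranges: [-2.91, 2.91], [-0.94, 2.29], [0.18, 2.7], [-1.29, 4.43], [0.17, 2.64], [-3, 3]. Speed limits (rad/s): [2.57, 2.57, 3.14, 3.14, 3.14, 3.14].

INTERFACE

Orientations are given as a 3x3 rotation matrix whose columns are the frame's x, y, z axes.
In Python, from plant import status, viewer, r gives the robot as it stands.
- The arm moves only by the shell command python3 -m crank 'ROWS' [FORCE]. ROWS is a JSON object of lists of equal length, an entry for each row: "claw": the closure, from -1 (fully open) to 1 (shut); "slide": the shift along the tool's x, y, z in mm, a list of three; "twist": the turn about the tool's z in degrees. In form: {"claw": [claw, ...], "slide": [[x, y, z], ...], "twist": [twist, ...]}. A call has exactly 8 rows; each row shifts and turns the commanded pose from where the row before left it, along the tool's axes as they then stand; what a row does not reach is not made up. A row lasts 1/10 s, in which the tool goes at most 50 mm and 8.59 degrees, less where a joint would pass 70% of its speed; a pose out of reach is approached as far as the arm can. A call is refused whole if a number of a shift passes 50 or a number of a turn 8.59, either way. A call with a gripper value outside its range is refused whole. The fingers move at their own pace and stop on an object; FORCE is the grip in N (left out, the last holds). Time passes only in rows, so rows that do not move let the fingers close, or fill a call up. It gives the time, the measured TCP pose, the force and the opening at its end, in the units of the state.
- status.observe(): the state, without advancing time (a new reading comes with each control period).
- viewer.camera(name): name is "scene" or "top"; returns a dict with "image" (420x560x3 uint8, red, green, blue), "intrinsics" (3x3 intrinsics, pixels), "T" (4x4, takes a point from camera to world coordinates). Camera axes: x right, y up, looking along -z (the intrinsics and any distortion apply to the point x, -y, -z); pixel columns grow to the right and rows downward; lengths in m; the calibration is good to about 2 mm. A picture is of the moment at which its call begins. There is no depth.
- r.job_done(): hands the job in, once; it reports no verdict.
Trained networks look in the newest picture that a camera, given by its name, has taken for a name from the list of things; names that differ only in an ending like _2 or _b are one class to them, and where a whole thing is asked for, a point or a joint stands for the part that bears it (a point fixed in the world has none). Each returns a list of dicts, best first, with "p" (0 to 1); they miss things now and then, are a little off and sometimes report something else, mostly with a low value. They report only what shows in the picture. A call takes as long as a camera call.
- viewer.find_in(target, camera): "box" ([left, top, width, height] in pixels, round what is visible of it).
- viewer.masks_of(target, camera): "region" (420x560 bool, what is visible of it) and "box" ([left, top, width, height] in pixels, round what is visible of it).
The state is a dict: "t": time; "q": joint angles; "qd": joint speeds; "joint_torque": joint torques, N m; "ee_pos": TCP position; "tool_rot": TCP orientation; "ft_force": force on the tool from outside, world axes, zero at the start; "wrist_torque": the same for the moment, N m; "finger_gap": opening from 0.0 (shut) to 1.0 (fully open).
Only numpy, scipy, OpenCV 4.12 (cv2) and the standard library are available. Lean on these libraries where they do the work, as an engineer would, in place of code of your own. Each camera call takes 0.05 s, during which the arm holds its last target. There are 200 camera calls.

TASK

Get the bench photometer ready for a half-aperture reading of its glass standard: first slide the black cover fully shut over the sample well and let go of it, then slide the orange-tabbed shutter against its spring until its pointer stands on the green band at half travel. Do not open the shutter before the cover is shut, never run it to its far end stop, and do not disturb the jar, dish and bung standing near. The spring closes the shutter if it is let go, so finish while still holding it steady at half travel.

Things in the scene. Friction and masses are not known exactly. Their poses are not given: they have to be found in the camera images.
- photometer: white bench photometer, 200 (x) x 270 (y) x 70 mm high, fixed; origin at the centre of its underside; its own -x side (display) faces the robot. On top, two slides run along its own y axis: at the back (x = +50 mm) the cover over the sample well (y = +25 to +105 mm), in front (x = -45 mm) the shutter. Rails rise to 78 mm, the shutter's black spring housing (y = +72 to +133 mm) to 88 mm.
- half_mark (a point): centre of the green band, 10 mm wide along the slide, on the white scale on top of the photometer, in front of the shutter: the orange pointer stands there at half travel.
- cover (a joint): slide of the black cover, m: 0 = fully shut over the well (end stop), up to 0.09 = open; it grows towards the photometer's -y. It stays where it is left; sliding friction about 1.5 N. Starts somewhere open.
- cover_grip (a point): point in the grey ribbed grip tab of the cover, on its middle plane, 98 mm above the desk, 23 mm above the cover plate, 11 mm below the tab's top. The tab stands up, 12 mm thick along the slide, 40 mm wide across it, 34 mm high; pinch it from above, a finger on either side along the photometer's y.
- shutter (a joint): slide of the sprung shutter, m: 0 = closed (its rest), 0.03 = half travel, 0.06 = far end stop; it grows towards the photometer's +y. A spring pushes it back towards 0: about 2.8 N at 0, 7 N at half travel and 11.2 N at the end stop.
- shutter_grip (a point): point in the orange grip tab of the steel shutter blade, on its middle plane, 98 mm above the desk, 23 mm above the blade, 11 mm below the tab's top. The tab stands up, 12 mm thick along the slide, 34 mm wide across it, 34 mm high; an orange pointer in line with its middle reaches over the scale. Pinch it from above like the cover's tab.
- jar: cream jar with a black lid, 58 mm across, 71 mm high, loose; origin under its centre. To be left alone.
- petri: shallow lidded clear dish with cream filling, 60 mm across, 15 mm high, loose; origin under its centre. To be left alone.
- bung: dark rubber bung, 31 mm across, 26 mm high, loose; origin under its centre. To be left alone.

How it is judged:
By the outcome, as a careful person would: the job done as asked, in the order asked, and still so for the second after the job is handed in, while the arm keeps its last pose, push and grip.
It also fails if it takes over 43 s, if anything falls off the work surface, if the arm or the gripper's body presses on something with over 40 N, if the wrist force passes 120 N, or if a joint passes its speed limit or range.

## Working session

There is one attempt and no reset: what is moved stays moved. The work goes in short steps, Python scripts to look and compute and a shell command to move; the robot and the scene stay as the last step left them, time stands still between calls to the robot, and variables do not carry over. Pictures are saved under pics/ and viewed, about 8 in all and at most 12, crops included, and the job is handed in when it is done.

```bash
mkdir -p pics; ls
python3 - <<'E'
from plant import status, viewer, r
import cv2, numpy as np
s=status.observe(); print(s['t'],s['ee_pos'],np.round(s['tool_rot'],3).tolist(),s['finger_gap'],s['ft_force'])
for c in ('top','scene'):
    d=viewer.camera(c); cv2.imwrite(f'pics/{c}0.png',d['image'][:,:,::-1])
    print(c,d['intrinsics'],np.round(d['T'],4), [k for k in d])
    for n in ('photometer','half_mark','cover','cover_grip','shutter','shutter_grip','jar','petri','bung'):
        try: print(n,[(np.round(b['box'],1).tolist(),round(b['p'],2)) for b in viewer.find_in(n,c)][:3])
        except Exception as e: print(n,e)
E
```

```text
pics
0.0 [ 0.22366558 -0.5290603   0.21363597] [[0.921, 0.389, -0.0], [0.389, -0.921, 0.002], [0.0, -0.002, -1.0]] 1.0031632815080798 [-0.44902504  0.22365746  1.14276626]
top [[399.20949304   0.         279.88990819]
 [  0.         399.20949304 203.86444563]
 [  0.           0.           1.        ]] [[ 0.0201  0.9826 -0.1845  0.4447]
 [-0.9997  0.0216  0.0062  0.0079]
 [ 0.01    0.1843  0.9828  0.9827]
 [ 0.      0.      0.      1.    ]] ['image', 'intrinsics', 'T']
photometer [([201.4, 172.0, 139.1, 125.0], 0.79)]
half_mark [([199.1, 171.2, 141.6, 121.8], 0.76)]
cover [([258.2, 189.3, 45.1, 44.7], 0.8), ([237.7, 236.6, 69.2, 42.3], 0.36)]
cover_grip [([256.9, 190.7, 49.6, 43.7], 0.88)]
shutter [([234.2, 237.5, 74.7, 40.1], 0.9)]
shutter_grip [([234.1, 236.1, 73.2, 42.5], 0.57)]
jar [([341.4, 247.3, 28.3, 24.5], 0.76)]
petri [([272.3, 153.4, 22.0, 24.1], 0.57)]
bung [([317.1, 176.6, 10.8, 11.7], 0.45)]
scene [[516.35920292   0.         282.06047399]
 [  0.         516.35920292 210.20749786]
 [  0.           0.           1.        ]] [[ 0.8912  0.3563 -0.2807  0.3115]
 [-0.4533  0.6756 -0.5815 -0.6149]
 [-0.0175  0.6455  0.7636  0.9001]
 [ 0.      0.      0.      1.    ]] ['image', 'intrinsics', 'T']
photometer [([201.2, 170.1, 102.9, 128.5], 0.57)]
half_mark [([199.9, 169.9, 109.1, 127.0], 0.94), ([261.6, 196.9, 37.6, 41.9], 0.66)]
cover [([263.2, 196.1, 32.0, 44.3], 0.87), ([214.8, 192.9, 35.1, 65.4], 0.45)]
cover_grip [([263.1, 200.9, 32.0, 38.6], 0.64), ([198.4, 169.1, 109.2, 127.4], 0.17)]
shutter [([216.4, 210.6, 28.7, 50.0], 0.71)]
shutter_grip [([215.9, 196.6, 31.6, 60.0], 0.66)]
jar [([258.0, 294.4, 34.2, 43.9], 0.95)]
petri [([317.8, 208.5, 25.9, 19.9], 0.56), ([263.2, 196.5, 30.8, 42.5], 0.41), ([331.6, 245.4, 11.2, 19.4], 0.21)]
bung [([330.3, 249.8, 15.7, 16.1], 0.59)]
```

Run:
```python
import cv2
a=cv2.imread('pics/top0.png')[140:310,185:385]; b=cv2.imread('pics/scene0.png')[150:350,185:385]
cv2.imwrite('pics/a.png',cv2.resize(a,None,fx=4,fy=3.5*4/3.5,interpolation=2)[:600]); cv2.imwrite('pics/b.png',cv2.resize(b[:200],None,fx=3,fy=3,interpolation=2))
```

```text
(no output)
```

View pics/a.png

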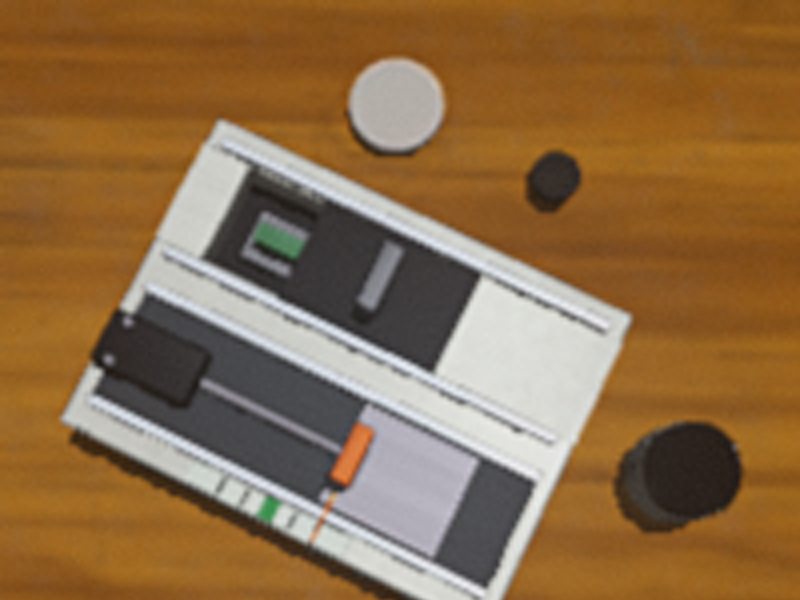

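View pics/b.png

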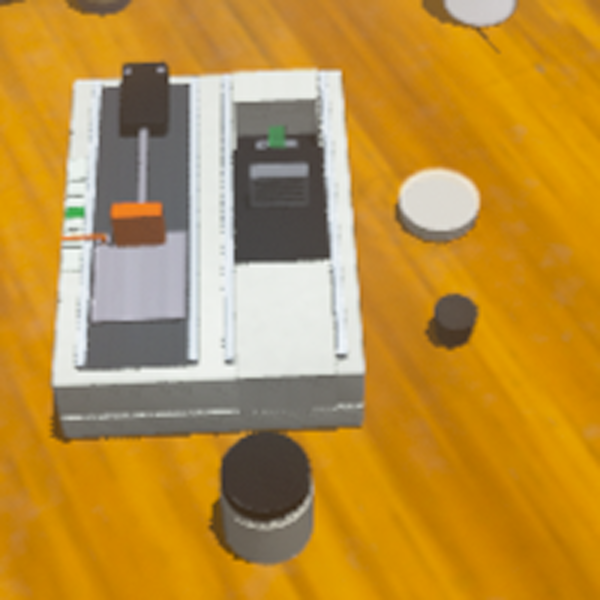

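Top crop (4×, offset 185,140): photometer corners are at (220,122), (630,318) and (65,420), the grey tab at about (380,275), the orange tab at (352,455) and the green band at (268,509). The jar, dish and bung are clear of both slides. The scene crop (3×, offset 185,150) shows all four top corners, with the tab tops at (137,210) and (279,171). Next I'll fit the pose from these.

```bash
cat > h.py <<'E'
import numpy as np
from scipy.optimize import least_squares
from plant import status, viewer
def proj(d,P):
    P=np.atleast_2d(P); T=d['T']; c=(P-T[:3,3])@T[:3,:3]; K=d['intrinsics']
    return np.c_[K[0,2]+K[0,0]*c[:,0]/-c[:,2], K[1,2]+K[1,1]*-c[:,1]/-c[:,2]]
def W(p,L):
    L=np.atleast_2d(L).astype(float); c,s=np.cos(p[2]),np.sin(p[2])
    return np.c_[p[0]+c*L[:,0]-s*L[:,1], p[1]+s*L[:,0]+c*L[:,1], L[:,2]]
E
python3 - <<'E'
from h import *
t=viewer.camera('top'); s=viewer.camera('scene')
A=lambda *q:np.array(q)/4+[185,140]
B=lambda *q:np.array(q)/3+[185,150]
Lt=np.array([[.1,.135,.07],[.1,-.135,.07],[-.1,.135,.07]]); Pt=A((220,122),(630,318),(65,420))
Ls=np.array([[-.1,.135,.07],[.1,.135,.07],[-.1,-.135,.07],[.1,-.135,.07]]); Ps=B((75,78),(340,70),(55,383),(363,376))
f=lambda p:np.r_[(proj(t,W(p,Lt))-Pt).ravel(),(proj(s,W(p,Ls))-Ps).ravel()]
o=least_squares(f,[.45,0,-.4]); p=o.x; print('pose',p,np.degrees(p[2]),np.round(o.fun,1))
for nm,x,pt,ps in (('cover',.05,A((381,272))[0],B((279,171))[0]),('shut',-.045,A((354,452))[0],B((137,210))[0])):
    for d,px in ((t,pt),(s,ps)):
        q=least_squares(lambda v:(proj(d,W(p,[v[0],v[1],.109]))-px)[0],[x,0]).x
        print(nm,'local xy',q)
for x,y in ((.05,0),(-.045,0)): print(W(p,[x,y,.098]))
q=least_squares(lambda v:(proj(t,W(p,[v[0],v[1],.07]))-A((268,509))[0])[0],[-.09,0]).x; print('green top',q)
q=least_squares(lambda v:(proj(s,W(p,[v[0],v[1],.07]))-B((74,213))[0])[0],[-.09,0]).x; print('green sc',q)
q=least_squares(lambda v:(proj(t,W(p,[v[0],v[1],.075]))-A((315,535))[0])[0],[-.09,0]).x; print('pointer top',q)
np.save('p.npy',p)
E
```

```text
pose [ 0.55110769  0.01721634 -0.43435243] -24.886560819705096 [ 0.2 -1.9  1.7 -1.1 -1.1 -0.2 -0.9  0.3  0.  -0.4 -2.1  1.1  0.4 -0.8]
cover local xy [0.05042726 0.00595985]
cover local xy [0.05112893 0.00349652]
shut local xy [-0.04540343 -0.02448689]
shut local xy [-0.04352817 -0.02556385]
[[ 0.59646482 -0.00382481  0.098     ]]
[[0.51028626 0.03615338 0.098     ]]
green top [-0.09332773  0.00626072]
green sc [-0.09163435  0.00593691]
pointer top [-0.09461535 -0.02416349]
```

```bash
python3 -m crank '{"claw":[-1,-1,-1,-1,-1,-1,-1,-1],"slide":[[0,0,0],[0,0,0],[0,0,0],[0,0,0],[0,0,0],[0,0,0],[0,0,0],[0,0,0]],"twist":[8,8,8,8,8,7.8,0,0]}' 20
python3 -m crank '{"claw":[0,0,0,0,0,0,0,0],"slide":[[8,-46,0],[8,-46,0],[8,-46,0],[8,-46,0],[8,-46,0],[8,-46,0],[8,-46,0],[8,-46,0]],"twist":[0,0,0,0,0,0,0,0]}'
cat >> h.py <<'E'
def rep(pt,z):
    p=np.load('p.npy'); s=status.observe(); R=s['tool_rot']
    d=np.array([*W(p,[pt[0],pt[1],0])[0,:2],z])-s['ee_pos']
    ly=R[:,1]; print('t',s['t'],'slide mm',np.round(1000*R.T@d,1),'ee',np.round(s['ee_pos'],4),'yaw err deg (tool y vs -photo y)',
      np.round(np.degrees(np.arctan2(ly[1],ly[0])-(p[2]-np.pi/2)),2),'gap',s['finger_gap'],'F',np.round(s['ft_force'],1))
    Li=s['ee_pos'][:2]-p[:2]; c,sn=np.cos(p[2]),np.sin(p[2]); print('local',np.round([c*Li[0]+sn*Li[1],-sn*Li[0]+c*Li[1]],4))
E
python3 -c "
from h import *
rep((.05,.005),.16)"
```

```text
t: 1.9
ee_pos: [0.2238, -0.5296, 0.2146]
tool_rot: [[0.908, -0.418, 0.0], [-0.418, -0.908, 0.0], [0.0, -0.0, -1.0]]
ft_force: [0.6, 0.3, 0.2]
finger_gap: 1.002
t: 2.7
ee_pos: [0.4376, -0.2211, 0.2149]
tool_rot: [[0.908, -0.419, 0.001], [-0.419, -0.908, -0.001], [0.001, 0.0, -1.0]]
ft_force: [-0.1, -0.5, -0.3]
finger_gap: 0.498
t 2.7 slide mm [  53.3 -268.9   54.9] ee [ 0.4376 -0.2211  0.2149] yaw err deg (tool y vs -photo y) 0.15 gap 0.4979793163458888 F [-0.1 -0.5 -0.3]
local [-0.0027 -0.264 ]
```

```bash
python3 -m crank '{"claw":[0,0,0,0,0,0,0,0],"slide":[[9,-45,0],[9,-45,0],[9,-45,0],[9,-45,7],[9,-45,20],[8,-44,28],[0,0,0],[0,0,0]],"twist":[0,0,0,0,0,0,0,0]}'
python3 - <<'E'
from h import *
import cv2
rep((.05,.005),.081)
for c in ('top','scene'):
    d=viewer.camera(c); p=np.load('p.npy'); u=proj(d,W(p,[.05,.005,.109]))[0].astype(int)
    cv2.imwrite(f'pics/{c}1.png',cv2.resize(d['image'][max(u[1]-60,0):u[1]+60,u[0]-50:u[0]+50,::-1],None,fx=4,fy=4,interpolation=2)); print(u)
cv2.imwrite('pics/c.png',np.hstack([cv2.imread('pics/top1.png'),cv2.imread('pics/scene1.png')]))
E
```

```text
t: 3.5
ee_pos: [0.5962, -0.0023, 0.1601]
tool_rot: [[0.909, -0.418, -0.002], [-0.418, -0.909, 0.0], [-0.002, 0.001, -1.0]]
ft_force: [-0.0, -0.4, 0.3]
finger_gap: 0.498
t 3.5 slide mm [ 1.  -3.8 79.1] ee [ 0.5962 -0.0023  0.1601] yaw err deg (tool y vs -photo y) 0.21 gap 0.49846011388059974 F [-0.  -0.4  0.3]
local [0.0492 0.0012]
[280 208]
[277 206]
```

View pics/c.png

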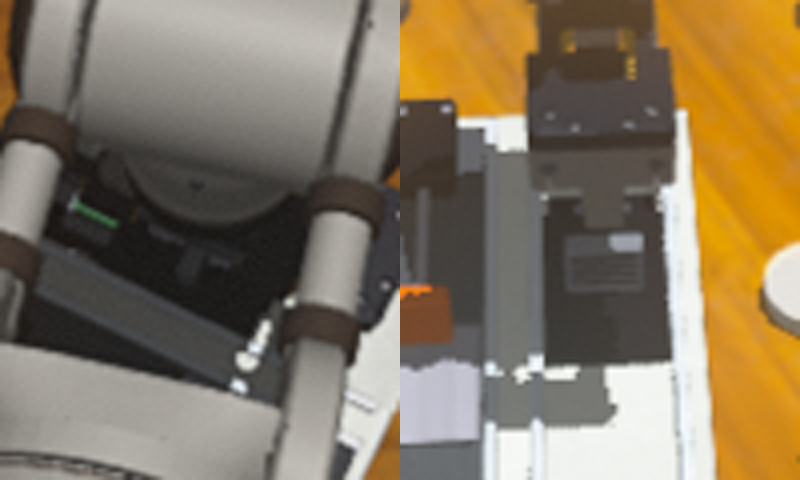

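The left half (top view) is mostly hidden by the arm. In the right half (scene view) the fingers stand centred over the grey tab at about (605,262), as computed. I'll descend and pinch.

```bash
python3 -m crank '{"claw":[0,0,0,0,1,1,1,1],"slide":[[1,-4,25],[0,0,25],[0,0,20],[0,0,8],[0,0,0],[0,0,0],[0,0,0],[0,0,0]],"twist":[0,0,0,0,0,0,0,0]}' 20
python3 -c "
from h import *
rep((.05,.065),.081)"
```

```text
t: 4.4
ee_pos: [0.6001, -0.0001, 0.0844]
tool_rot: [[0.907, -0.421, 0.002], [-0.421, -0.907, -0.0], [0.002, -0.0, -1.0]]
ft_force: [-0.5, -0.7, -0.3]
finger_gap: 0.175
t 4.4 slide mm [ -1.8 -60.1   3.5] ee [ 6.001e-01 -1.000e-04  8.440e-02] yaw err deg (tool y vs -photo y) -0.01 gap 0.17465074755343973 F [-0.5 -0.7 -0.3]
local [0.0517 0.0049]
```

```bash
python3 -m crank '{"claw":[1,1,1,1,1,1,1,1],"slide":[[-1,0,3],[0,0,0],[0,0,0],[0,-10,0],[0,-10,0],[0,-10,0],[0,-10,0],[0,0,0]],"twist":[0,0,0,0,0,0,0,0]}' 20
python3 -c "
from h import *
rep((.05,.065),.081)"
```

```text
t: 5.2
ee_pos: [0.6176, 0.0379, 0.0832]
tool_rot: [[0.908, -0.42, 0.005], [-0.42, -0.908, 0.0], [0.005, -0.002, -1.0]]
ft_force: [-0.4, 1.8, 9.7]
finger_gap: 0.131
t 5.2 slide mm [ -1.6 -18.3   2.2] ee [0.6176 0.0379 0.0832] yaw err deg (tool y vs -photo y) 0.06 gap 0.13101010018566814 F [-0.4  1.8  9.7]
local [0.0516 0.0467]
```

```bash
python3 -m crank '{"claw":[1,1,1,1,1,1,1,1],"slide":[[0,-4,-1],[0,-4,-1],[0,-4,0],[0,-3,0],[0,-2,0],[0,-2,0],[0,-2,0],[0,0,0]],"twist":[0,0,0,0,0,0,0,0]}' 20
python3 -c "
from h import *
rep((.05,.065),.081)"
```

```text
t: 6.0
ee_pos: [0.6257, 0.0556, 0.0832]
tool_rot: [[0.907, -0.421, 0.004], [-0.421, -0.907, -0.001], [0.004, -0.001, -1.0]]
ft_force: [4.3, -2.7, 4.4]
finger_gap: 0.129
t 6.0 slide mm [-1.5  1.1  2.2] ee [0.6257 0.0556 0.0832] yaw err deg (tool y vs -photo y) -0.0 gap 0.12913663927294833 F [ 4.3 -2.7  4.4]
local [0.0515 0.0661]
```

```bash
python3 -m crank '{"claw":[1,1,1,1,1,1,1,1],"slide":[[1,-2,0],[0,-2,0],[0,-2,0],[0,-2,0],[0,-2,0],[0,-2,0],[0,0,0],[0,0,0]],"twist":[0,0,0,0,0,0,0,0]}' 20
python3 -c "
from h import *
rep((.05,.065),.081)"
```

```text
t: 6.8
ee_pos: [0.6259, 0.056, 0.083]
tool_rot: [[0.907, -0.421, -0.012], [-0.421, -0.907, -0.018], [-0.004, 0.021, -1.0]]
ft_force: [-19.0, -34.1, 18.6]
finger_gap: 0.135
t 6.8 slide mm [-1.5  1.6  2. ] ee [0.6259 0.056  0.083 ] yaw err deg (tool y vs -photo y) 0.0 gap 0.1347804650576633 F [-19.  -34.1  18.6]
local [0.0515 0.0666]
```

Hard stop reached: 39 N back along the slide, at local y = 66 mm. I'll ease off, release and lift.

```bash
python3 -m crank '{"claw":[1,1,0,0,0,0,0,0],"slide":[[0,5,0],[0,5,0],[0,0,0],[0,0,0],[0,0,0],[0,0,-20],[0,0,-30],[0,0,-30]],"twist":[0,0,0,0,0,0,0,0]}' 20
python3 -m crank '{"claw":[0,0,0,0,0,0,0,0],"slide":[[-45,20,0],[-45,25,0],[0,25,0],[0,20,0],[0,0,0],[0,0,0],[0,0,0],[0,0,0]],"twist":[0,0,0,0,0,0,0,0]}'
python3 - <<'E'
from h import *
import cv2
rep((-.043,-.025),.083)
d=viewer.camera('scene')
cv2.imwrite('pics/d.png',cv2.resize(d['image'][150:290,195:325,::-1],None,fx=4,fy=4,interpolation=2))
E
```

```text
t: 7.6
ee_pos: [0.6248, 0.0582, 0.1618]
tool_rot: [[0.907, -0.42, -0.003], [-0.42, -0.907, 0.001], [-0.003, 0.001, -1.0]]
ft_force: [0.6, -0.6, 0.3]
finger_gap: 0.5
t: 8.4
ee_pos: [0.5081, 0.0144, 0.162]
tool_rot: [[0.908, -0.42, -0.0], [-0.42, -0.908, 0.0], [-0.0, -0.0, -1.0]]
ft_force: [0.2, 0.3, 0.9]
finger_gap: 0.503
t 8.4 slide mm [-5.1  4.4 79. ] ee [0.5081 0.0144 0.162 ] yaw err deg (tool y vs -photo y) 0.05 gap 0.5033441736212516 F [0.2 0.3 0.9]
local [-0.0378 -0.0206]
```

View pics/d.png

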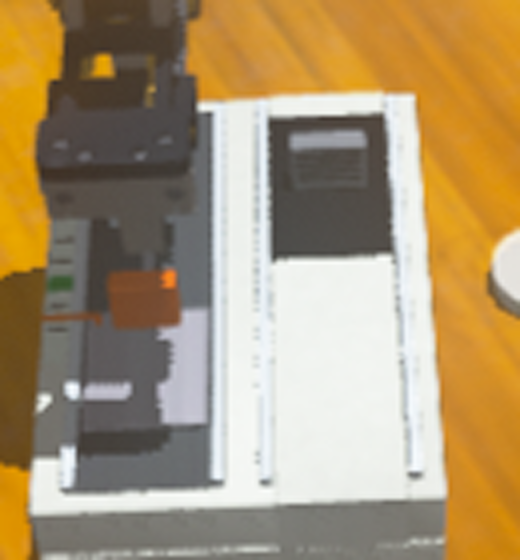

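The well is fully covered and the cover's tab stands released at the far end. The shutter is still closed, with its pointer one tick below the green band. Descending onto the orange tab.

```bash
python3 -m crank '{"claw":[0,0,0,0,1,1,1,1],"slide":[[-5,4,20],[0,0,25],[0,0,25],[0,0,9],[0,0,0],[0,0,0],[0,0,0],[0,0,0]],"twist":[0,0,0,0,0,0,0,0]}' 40
python3 -m crank '{"claw":[1,1,1,1,1,1,1,1],"slide":[[0,0,0],[0,0,0],[0,0,0],[0,0,0],[0,0,0],[0,0,0],[0,0,0],[0,0,0]],"twist":[0,0,0,0,0,0,0,0]}' 40
python3 -c "
from h import *
rep((-.043,.005),.083)"
```

```text
t: 9.25
ee_pos: [0.5025, 0.012, 0.0844]
tool_rot: [[0.907, -0.421, 0.002], [-0.421, -0.907, -0.001], [0.002, -0.0, -1.0]]
ft_force: [0.1, 1.1, 0.3]
finger_gap: 0.176
t: 10.05
ee_pos: [0.5029, 0.0131, 0.0842]
tool_rot: [[0.907, -0.421, 0.004], [-0.421, -0.907, 0.002], [0.002, -0.003, -1.0]]
ft_force: [1.9, 4.5, 2.0]
finger_gap: 0.13
t 10.05 slide mm [ -1.  -29.    1.3] ee [0.5029 0.0131 0.0842] yaw err deg (tool y vs -photo y) -0.02 gap 0.1296366536415833 F [1.9 4.5 2. ]
local [-0.042 -0.024]
```

```bash
python3 -m crank '{"claw":[1,1,1,1,1,1,1,1],"slide":[[0,-5,0],[0,-5,0],[0,-5,0],[0,-5,0],[0,-4,0],[0,-3,0],[0,0,0],[0,0,0]],"twist":[0,0,0,0,0,0,0,0]}' 40
python3 - <<'E'
from h import *
import cv2
rep((-.043,.006),.083)
d=viewer.camera('scene')
cv2.imwrite('pics/e.png',cv2.resize(d['image'][180:250,195:265,::-1],None,fx=8,fy=8,interpolation=2))
E
```

```text
t: 10.85
ee_pos: [0.5134, 0.0356, 0.0842]
tool_rot: [[0.907, -0.421, 0.001], [-0.421, -0.907, -0.003], [0.002, 0.002, -1.0]]
ft_force: [-3.4, -5.7, 5.9]
finger_gap: 0.129
t 10.85 slide mm [-1.1 -5.2  1.2] ee [0.5134 0.0356 0.0842] yaw err deg (tool y vs -photo y) 0.02 gap 0.1294113269249926 F [-3.4 -5.7  5.9]
local [-0.0419  0.0008]
```

View pics/e.png

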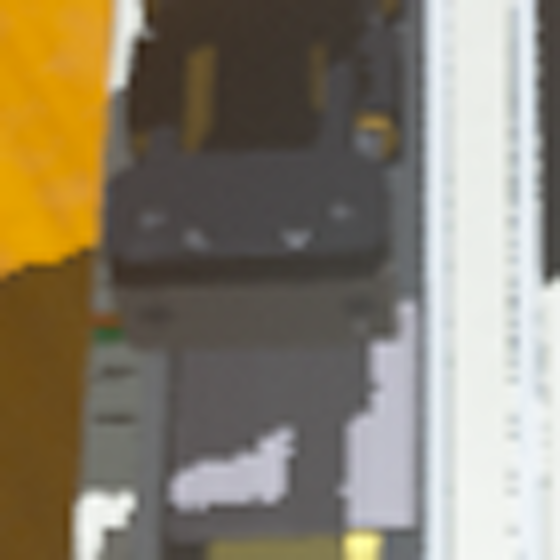

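```bash
python3 -m crank '{"claw":[1,1,1,1,1,1,1,1],"slide":[[0,-2,0],[0,-2,0],[0,-1,0],[0,0,0],[0,0,0],[0,0,0],[0,0,0],[0,0,0]],"twist":[0,0,0,0,0,0,0,0]}' 40
python3 - <<'E'
from h import *
import cv2
rep((-.043,.006),.083)
p=np.load('p.npy')
d=viewer.camera('scene'); t=viewer.camera('top')
a=cv2.resize(d['image'][200:240,195:235,::-1],None,fx=10,fy=10,interpolation=2)
b=cv2.resize(t['image'][240:290,225:275,::-1],None,fx=8,fy=8,interpolation=2)
cv2.imwrite('pics/f.png',np.hstack([a,b]))
for y in (-.024,.006):
  for z in (.07,.075,.08): print(y,z,'scene',proj(d,W(p,[-.093,y,z])),'top',proj(t,W(p,[-.093,y,z])))
E
```

```text
t: 11.7
ee_pos: [0.5154, 0.0399, 0.0842]
tool_rot: [[0.907, -0.421, 0.0], [-0.421, -0.907, -0.003], [0.001, 0.003, -1.0]]
ft_force: [-3.2, -6.7, 6.7]
finger_gap: 0.129
t 11.7 slide mm [-1.  -0.5  1.2] ee [0.5154 0.0399 0.0842] yaw err deg (tool y vs -photo y) 0.01 gap 0.12925462952582994 F [-3.2 -6.7  6.7]
local [-0.042   0.0055]
-0.024 0.07 scene [[208.19784031 232.43000604]] top [[264.07065898 273.09063639]]
-0.024 0.075 scene [[207.88572942 230.92154849]] top [[264.00613742 273.05967004]]
-0.024 0.08 scene [[207.57133715 229.40206486]] top [[263.94090272 273.02836144]]
0.006 0.07 scene [[209.00991927 221.00215672]] top [[252.16862867 267.16933163]]
0.006 0.075 scene [[208.7063729  219.48020026]] top [[252.03900741 267.1059752 ]]
0.006 0.08 scene [[208.40064814 217.94732155]] top [[251.90795696 267.04192022]]
```

View pics/f.png

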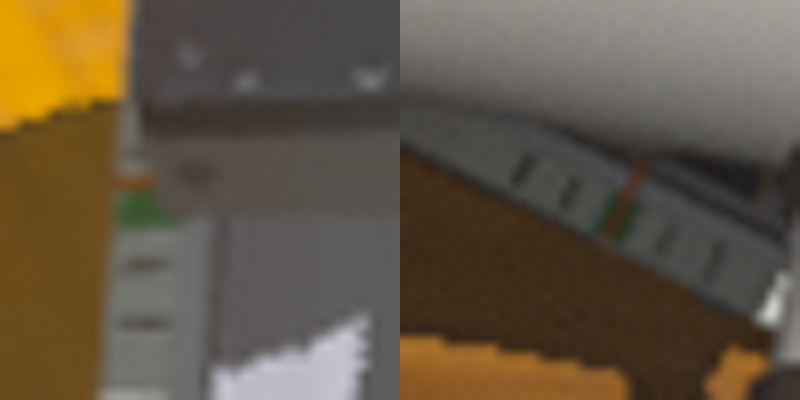

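In the left half (scene view) the pointer is at (130,183), just above the green because of height parallax. In the right half (top view) the pointer runs through the middle of the green band at about (620,215). The spring force is about 7.4 N, which fits half travel. I'll hold for one call, check the surroundings and hand in.

```bash
python3 -m crank '{"claw":[1,1,1,1,1,1,1,1],"slide":[[0,0,0],[0,0,0],[0,0,0],[0,0,0],[0,0,0],[0,0,0],[0,0,0],[0,0,0]],"twist":[0,0,0,0,0,0,0,0]}' 40
python3 - <<'E'
from h import *
from plant import r
rep((-.043,.006),.083)
d=viewer.camera('scene')
for n in ('jar','petri','bung','cover_grip','cover'):
    print(n,[(np.round(b['box'],1).tolist(),round(b['p'],2)) for b in viewer.find_in(n,'scene')][:1])
print(r.job_done())
E
```

```text
t: 12.6
ee_pos: [0.5154, 0.0399, 0.0842]
tool_rot: [[0.907, -0.421, 0.0], [-0.421, -0.907, -0.003], [0.001, 0.003, -1.0]]
ft_force: [-4.4, -5.4, 6.3]
finger_gap: 0.13
t 12.6 slide mm [-1.  -0.5  1.2] ee [0.5154 0.0399 0.0842] yaw err deg (tool y vs -photo y) 0.01 gap 0.12972988236700983 F [-4.4 -5.4  6.3]
local [-0.042   0.0055]
jar [([261.1, 292.2, 28.7, 47.2], 0.76)]
petri [([317.4, 207.3, 25.1, 22.1], 0.66)]
bung [([328.9, 247.3, 15.8, 17.2], 0.67)]
cover_grip [([262.4, 178.2, 33.2, 39.0], 0.87)]
cover [([263.1, 174.3, 30.2, 43.5], 0.86)]
the job is handed in; nothing more can be done
None
```

I slid the cover shut and let go of it, then drew the shutter to half travel. I handed the job in at about 12.7 s with the gripper still holding the shutter at 40 N grip.

- **Cover:** I pushed it until it met its end stop, at about 39 N along the slide (43 N in all at the wrist), then eased off, released and lifted. The picture afterwards showed the well fully covered, before the shutter was touched.
- **Shutter:** The top view showed the pointer through the middle of the green band. The tool had moved 29.5 mm from closed. The force along the slide was about 7 N, as expected at half travel, and the position did not change over the last 0.8 s.
- **Apparent disagreement:** In the scene view the pointer looked slightly past the green centre. That matches the pointer standing higher than the scale, so I relied on the top view and the force.
- **Surroundings:** The jar, dish and bung were found where they started, within the detector's few-pixel scatter.

No check failed.

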